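# Snap a plaster die into the spring clip and tug-test it

## Robot

A 7-joint arm with a two-finger parallel gripper is mounted at the origin on the work surface. World frame = base frame: x ahead of the robot, y to its left, z up, the work surface at z = 0. Lengths are in m, angles in rad, forces in N, time in s.
With the tool pointing down it reaches from about 0.4 to 0.85 m from the base axis. Payload 10.4 kg.
Tool frame: the origin (TCP) lies at the very end of the fingers, on their centre line; the grasp point (between the pads) lies 19 mm behind it; y points along the fingers, x is the direction in which the jaws open and shut, and the axes are right-handed (so a half turn about y gives the same grasp; the last joint's range is limited). The gripper opens to 87 mm and grips with 3 to 60 N. Pads are 19 mm wide; open, the fingers measure 117 mm over their backs; the gripper's body (75 mm by 190 mm) begins 51 mm behind the grasp point.
Start: joints at [1.282, 0.332, -0.065, 1.46, 0.022, 1.35, -0.088], TCP at [0.164, -0.603, 0.223] pointing down, gripper open.
Joint ranges: [-2.6, 2.6], [-0.5, 2.12], [-1.47, 1.34], [0.16, 2.42], [-1.27, 4.41], [0.06, 2.06], [-2.6, 2.6]. Speed limits (rad/s): [2.22, 2.22, 2.79, 2.79, 3.14, 3.14, 3.14].

## Interface

Orientations are given as a unit quaternion [x, y, z, w].
In Python, from bench import readout, vision, r gives the robot as it stands.
- The arm moves only by the tool arm_command, never from a script. Its argument "targets" is a list that holds one entry, the list of rows, each a list of 6 numbers: the shift along the tool's x, y, z in m, then the turn, a rotation vector about the tool's x, y, z in degrees. A call has 1 to 12 rows; each row shifts and turns the commanded pose from where the row before left it, along the tool's axes as they then stand; what a row does not reach is not made up. A row lasts 1/12 s, in which the tool goes at most 41.7 mm and 7.16 degrees, less where a joint would pass 70% of its speed; a pose out of reach is approached as far as the arm can. A call is refused whole if a number of a shift passes 0.0417 or a number of a turn 7.16, either way. A call with a gripper value outside its range is refused whole. "hand" is the opening, from 0 (shut) to 1 (fully open), set as the call begins (left out, the last holds). The fingers move at their own pace and stop on an object; "grip_force" is the grip in N (left out, the last holds). Time passes only in rows, so rows that do not move let the fingers close. It gives the time, the measured TCP pose, the force and the opening at its end, in the units of the state.
- readout.read_state(): the state, without advancing time (a new reading comes with each control period).
- vision.camera(name): name is "scene" or "top" or "wrist"; returns a dict with "pixels" (480x640x3 uint8, blue, green, red), "fovy" (degrees; the focal length in pixels is half the picture's height over the tangent of half this angle, whatever the lens; pixels are square), "cx", "cy" (the principal point, pixels), "R" (3x3) and "t" (3): a world point X has camera coordinates R X + t; the wrist camera has in their place "mount" (4x4, takes a point from camera to tool coordinates, whose origin is the TCP and whose axes are the tool frame's). Camera axes: x right, y down, z forward; pixel columns grow to the right and rows downward; lengths in m; the calibration is good to about 2 mm. A picture is of the moment at which its call begins: read the wrist's pose just before it. There is no depth.
- r.close_job(): hands the job in, once; it reports no verdict.
The state is a dict: "time": time; "joint_positions": joint angles; "joint_vel": joint speeds; "joint_torque": joint torques, N m; "ee_pos": TCP position; "eef_rot": TCP orientation; "ft_force": force on the tool from outside, world axes, zero at the start; "torque": the same for the moment, N m; "width": finger opening in m.
Only numpy, scipy, OpenCV 4.12 (cv2) and the standard library are available. Lean on these libraries where they do the work, as an engineer would, in place of code of your own. Each camera call takes 0.05 s, during which the arm holds its last target.

## Task

Take the round plaster die out of the pink tray and press its ball-ended pin straight down into the spring clip on the steel bracket until it snaps fully home, never pressing harder than 25 N. Then, still holding the die, tug it straight up with about 10 N and keep that pull steady for a good second to prove that the clip retains it, never pulling harder than 15 N. Finally ease it back down onto the clip's plate and let go, leaving the die upright and home and everything else where it was.

Things in the scene. Friction and masses are not known exactly. Their poses are not given: they have to be found in the camera images.
- die_grip (a point): Round yellow plaster die, loose, 70 g, upright in a tray hole: cylinder 28 mm wide, 40 tall, on top a 21 mm stump 12.5 tall. Below it a steel pin 28.5 mm long: 8 mm neck, 13 mm ball end. This point, where to grip, is on the axis, 24 mm above the plaster's flat underside, 52.5 above the ball's lowest point, 28.5 below the top. z is up; yaw does not matter.
- clip_mouth (a point): Centre of the 21 mm hole in the spring clip's head, a level steel plate 46 x 46 x 5 mm on a bracket fixed to the bench; level with the plate's top, about 100 mm above the bench; moves up and down with the head. A tongue reaches 62 mm to +x at plate height; nothing rises above the plate. Home, the plaster's underside sits on the plate (die_grip 24 mm above this point).
- clip_bars (a point): Point 12 mm below clip_mouth, between two sprung bars parallel to x, one at either side (y), which catch the ball, floating 5 mm sideways to suit it; they lie 9 to 15.5 mm below the mouth, unknown beforehand. The ball meets them with the plaster's underside 12.5 to 19.5 mm above the plate; a push of 10 to 15 N snaps it through. Tugged, the die first lifts freely 0.5 to 7.5 mm; then the bars hold, to 17 N or more.
- clip_head (a joint): Vertical travel of the clip's sprung head, m: 0 at rest, positive when pulled up, negative when pushed down, range -0.005 to 0.004. Its spring gives 8 N per mm (a 10 N tug lifts it 1.25 mm, a 15 N push lowers it 1.9 mm).
- tray: Pink acrylic tray, fixed block 60 x 150 x 38 mm (x, y, z), origin at the centre of its underside. Two holes 17 mm wide and 30 mm deep at 45 mm either way along its y; the plaster's underside rests on its top.
- square_die: The other yellow plaster die, loose, in the tray's other hole: a short square block 31 x 31 x 22 mm with a 22 mm square stump 7 mm high on top. Origin 22 mm below the plaster's underside. To be left alone.
- weight: Small bronze weight with a knob, 28 mm in diameter, 33 mm tall, loose on the bench, origin at its underside. To be left alone.
- dappen: Chrome dappen holder, an open round cup 52 mm wide at the foot, 30 mm tall, loose on the bench, origin at its underside. To be left alone.
- burr_guard: Matte grey burr guard: a foot plate 50 x 70 mm with an upright back and a slanted hood, about 57 mm tall, loose, origin at its underside. To be left alone.
There are look-alikes about, which are no part of the job. What is shaped like the part that bears die_grip but orange or purple is not meant. Of the things that look like the part that bears clip_mouth, take the one that is farthest to the robot's right at the start.

How it is judged:
By the outcome, as a careful person would: the job done as asked, in the order asked, and still so for the second after the job is handed in, with the robot touching nothing.
It also fails if it takes over 64 s, if anything falls off the work surface, if the arm or the gripper's body presses on something with over 40 N, if the wrist force passes 120 N, or if a joint passes its speed limit or range.

## Working session

There is one attempt and no reset: what is moved stays moved. The work goes in short steps, Python scripts to look and compute and a tool call to move; the robot and the scene stay as the last step left them, time stands still between calls to the robot, and variables do not carry over. Pictures are saved under pics/ and viewed, and the job is handed in when it is done.

Besides the shell and the picture viewer there is one more tool, called after "Emit:" as a command line: name --argument value ..., lists and objects as JSON in quotes. arm_command: Moves the arm, as the interface text tells. Its arguments: {"type":"object","properties":{"targets":{"type":"array","items":{"type":"array","items":{"type":"array","items":{"type":"number"}}}},"hand":{"type":"number"},"grip_force":{"type":"number"}},"required":["targets"]}

```bash
mkdir -p pics; ls
python3 - <<'E'
from bench import readout, vision, r
import cv2
s=readout.read_state(); print({k:s[k] for k in s})
for n in ["scene","top","wrist"]:
    c=vision.camera(n); cv2.imwrite(f"pics/{n}0.png",c["pixels"]); print(n,{k:c[k] for k in c if k!="pixels"})
E
```

```text
pics
{'time': 0.0, 'joint_positions': array([ 1.28241892,  0.33289051, -0.06468408,  1.46094576,  0.02162858,
        1.34991144, -0.08850193]), 'joint_vel': array([ 4.29371603e-05,  5.17886536e-04, -3.64316626e-04, -1.65700409e-03,
       -2.61930757e-04, -2.69812870e-03,  8.36790129e-04]), 'joint_torque': array([ 1.15544492e-03, -6.23262691e+01,  2.51689920e-02, -3.89891481e+01,
       -6.14356413e-02,  3.99582752e-02,  1.22980814e-04]), 'ee_pos': array([ 0.16403366, -0.60268204,  0.22174016]), 'eef_rot': array([-0.56155865,  0.42977018, -0.42890911,  0.56212671]), 'ft_force': array([-0.14659939,  0.44723507, -0.53885099]), 'torque': array([-0.01558994, -0.00525009, -0.00088421]), 'width': 0.08631157864606852}
scene {'fovy': 54.61664525205694, 'cx': 320.30165737214327, 'cy': 239.07793945477974, 'R': array([[ 0.52815671,  0.84907585, -0.01098564],
       [ 0.4474752 , -0.28929477, -0.84621184],
       [-0.72167613,  0.44201666, -0.53273336]]), 't': array([-0.36508062, -0.19063396,  1.24023032])}
top {'fovy': 56.32699259007796, 'cx': 313.6712659911381, 'cy': 241.1748107305127, 'R': array([[ 0.02492689, -0.99968819,  0.0014751 ],
       [-0.99263309, -0.02492593, -0.11856746],
       [ 0.11856726,  0.00149129, -0.9929449 ]]), 't': array([0.01031868, 0.59459755, 0.71641523])}
wrist {'fovy': 67.57802358881605, 'cx': 323.01698126446803, 'cy': 236.77629665144505, 'mount': array([[ 9.99999313e-01, -1.15481716e-03, -2.00303070e-04,
        -7.72274856e-04],
       [-1.60450788e-04, -3.04171806e-01,  9.52617177e-01,
        -1.62668127e-01],
       [-1.16102521e-03, -9.52616491e-01, -3.04171783e-01,
         8.37140844e-02],
       [ 0.00000000e+00,  0.00000000e+00,  0.00000000e+00,
         1.00000000e+00]])}
```

View pics/scene0.png

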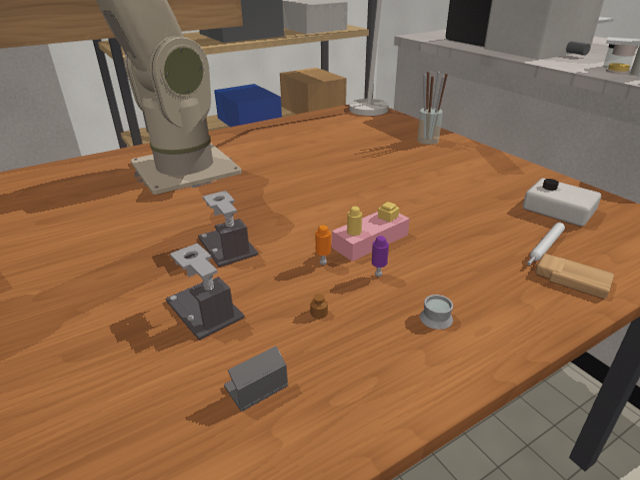

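View pics/top0.png

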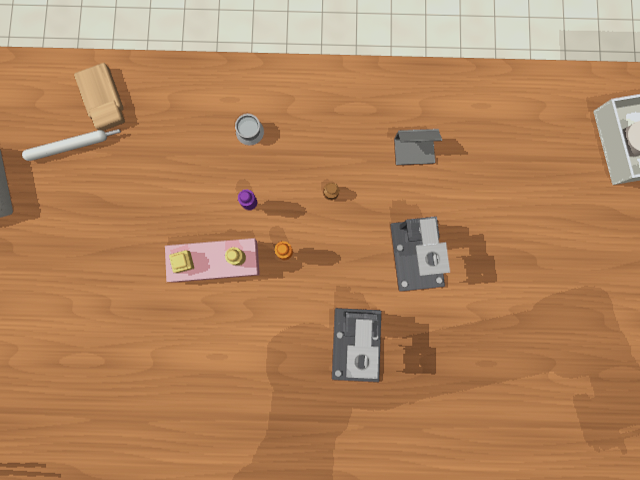

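View pics/wrist0.png

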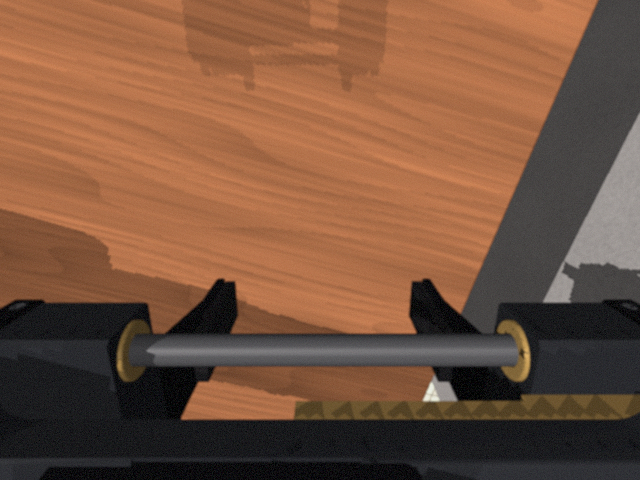

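Scene and top views: the candidates for the die are yellow round at top(234,257), orange at (284,250), purple at (247,200) and square yellow at (180,262). I choose the yellow round one. The clips are at top(432,258) and (361,361). Robot's right is -y, which is larger columns, so I choose (432,258).

Run:
```python
import cv2,numpy as np
t=cv2.imread("pics/top0.png"); s=cv2.imread("pics/scene0.png")
a=cv2.resize(t[225:295,160:260],None,fx=8,fy=8,interpolation=cv2.INTER_CUBIC)
b=cv2.resize(t[205:300,380:480],None,fx=6,fy=6,interpolation=cv2.INTER_CUBIC)
c=cv2.resize(s[190:270,310:420],None,fx=7,fy=7,interpolation=cv2.INTER_CUBIC)
d=cv2.resize(s[235:340,160:250],None,fx=5.5,fy=5.5,interpolation=cv2.INTER_CUBIC)
for n,i in zip("abcd",[a,b,c,d]): cv2.imwrite(f"pics/crop_{n}.png",i)
```

```text
(no output)
```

View pics/crop_a.png

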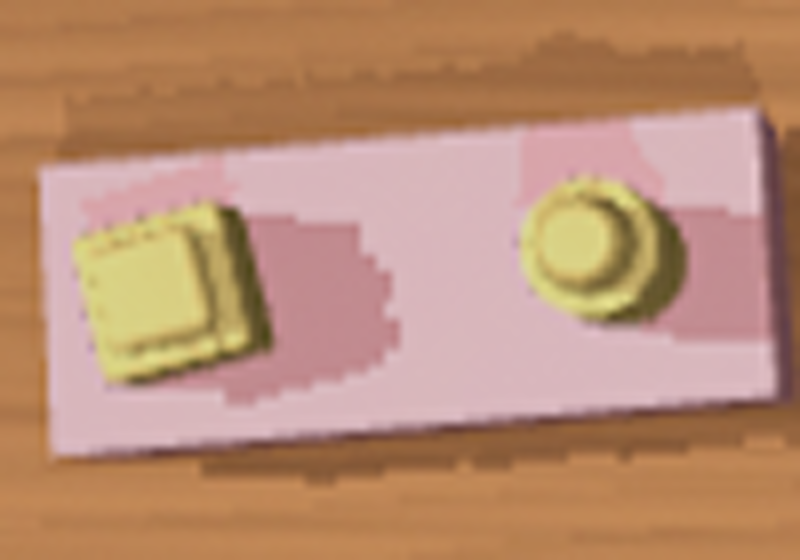

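View pics/crop_b.png

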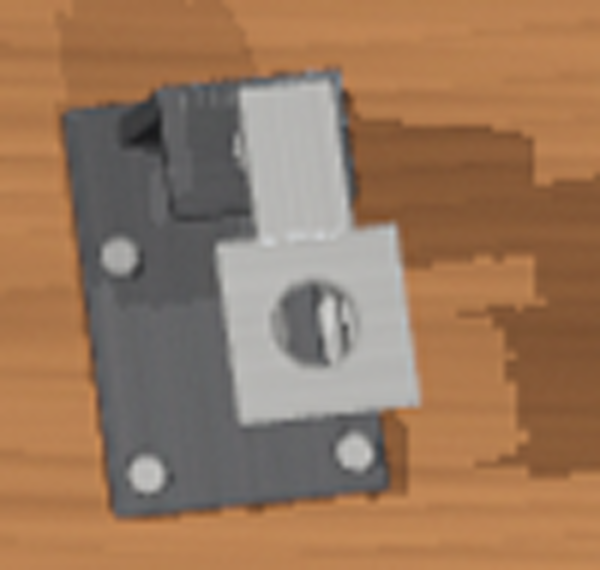

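View pics/crop_c.png

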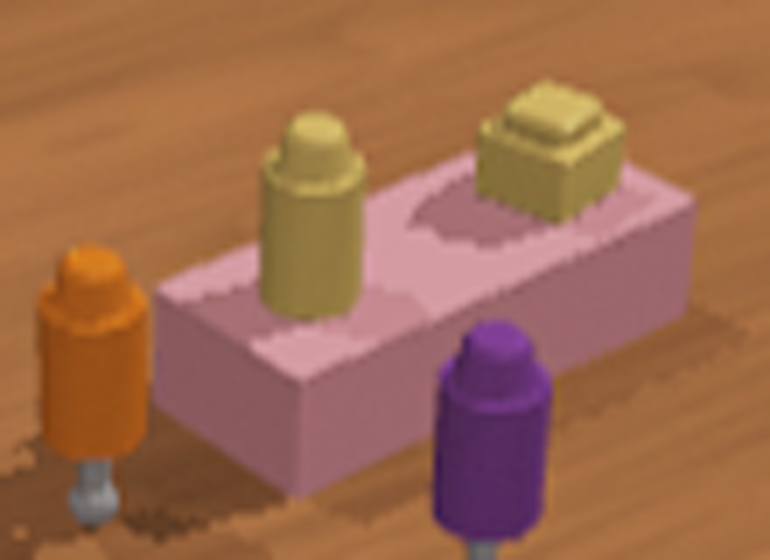

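View pics/crop_d.png

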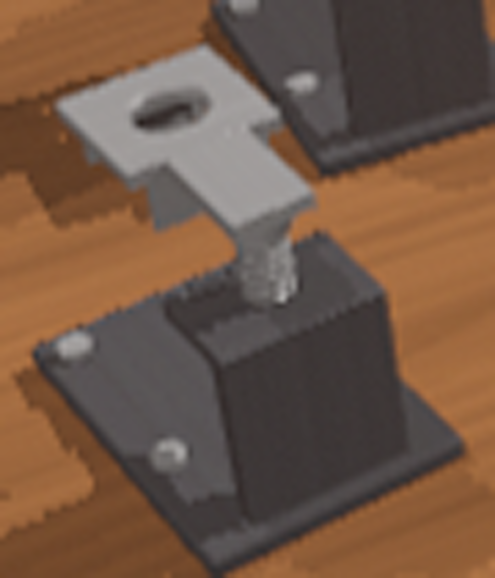

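Crops: die stump top at top≈(231.7,254.9), and its axis in the scene view is at about x=355. The clip hole is at top(432.1,258.4) and scene(190.9,254.8). Both match the description: yellow round, and the rightmost clip.

```bash
cat > h.py <<'E'
import numpy as np, cv2
from scipy.spatial.transform import Rotation as Ro
from bench import readout, vision, r
def K(c):
    f=240/np.tan(np.radians(c["fovy"]/2)); return np.array([[f,0,c["cx"]],[0,f,c["cy"]],[0,0,1]])
def ext(c,s=None):
    if "R" in c: return np.array(c["R"]),np.array(c["t"])
    Rt=Ro.from_quat(s["eef_rot"]).as_matrix(); M=c["mount"]
    Rw=Rt@M[:3,:3]; p=Rt@M[:3,3]+s["ee_pos"]; return Rw.T,-Rw.T@p
def onz(c,uv,z,s=None):
    R,t=ext(c,s); d=R.T@np.linalg.inv(K(c))@[uv[0],uv[1],1]; o=-R.T@t; return o+d*(z-o[2])/d[2]
def proj(c,X,s=None):
    R,t=ext(c,s); q=K(c)@(R@np.asarray(X)+t); return q[:2]/q[2]
def tri(obs):
    A=[];b=[]
    for c,uv,s in obs:
        R,t=ext(c,s); d=R.T@np.linalg.inv(K(c))@[uv[0],uv[1],1]; d/=np.linalg.norm(d); o=-R.T@t
        P=np.eye(3)-np.outer(d,d); A.append(P); b.append(P@o)
    A=np.vstack(A);b=np.hstack(b); x=np.linalg.lstsq(A,b,rcond=None)[0]; return x,np.linalg.norm(A@x-b)
def grab(n,name):
    s=readout.read_state(); c=vision.camera(n); cv2.imwrite(f"pics/{name}.png",c["pixels"]); 
    import pickle; pickle.dump((s,c),open(f"pics/{name}.pkl","wb")); return s,c
E
python3 - <<'E'
from h import *
s,ct=grab("top","t1"); s,cs=grab("scene","s1")
print("clip tri",tri([(ct,(432.1,258.4),0),(cs,(190.9,254.8),0)]))
for z in(.095,.1,.105): print(z,onz(ct,(432.1,258.4),z),onz(cs,(190.9,254.8),z))
d=onz(ct,(231.7,254.9),.0905);print("die",d)
for z in(.038,.078,.0905): print(z,proj(ct,[d[0],d[1],z]),proj(cs,[d[0],d[1],z]))
# tray corners top px z=.038
for u,v in[(40,168),(760,108),(778,396),(55,457)]:
    print(onz(ct,(160+u/8-.44,225+v/8-.44),.038))
# clip plate corners
for u,v in[(215,245),(395,225),(420,402),(241,425)]:
    print(onz(ct,(380+u/6-.42,205+v/6-.42),.1))
s=readout.read_state();print(Ro.from_quat(s["eef_rot"]).as_matrix())
E
```

```text
clip tri (array([ 0.56512824, -0.15524902,  0.09830097]), np.float64(0.0019908099555051542))
0.095 [ 0.56495275 -0.15748611  0.095     ] [ 0.56102531 -0.15290928  0.095     ]
0.1 [ 0.56451644 -0.15616446  0.1       ] [ 0.56866975 -0.15466336  0.1       ]
0.105 [ 0.56408012 -0.15484281  0.105     ] [ 0.57631418 -0.15641744  0.105     ]
die [0.56300823 0.15135009 0.0905    ]
0.038 [237.38408444 257.68273524] [352.16689703 231.34862555]
0.078 [233.12949559 255.59983263] [352.71942704 212.84639674]
0.0905 [231.7 254.9] [352.89775671 206.87478223]
[0.58022851 0.273691   0.038     ]
[0.59660156 0.12412887 0.038     ]
[0.53663757 0.11796687 0.038     ]
[0.52033479 0.2667319  0.038     ]
[ 0.58381323 -0.13074922  0.1       ]
[ 0.59010622 -0.17672408  0.1       ]
[ 0.54508639 -0.18261098  0.1       ]
[ 0.53813461 -0.13723866  0.1       ]
[[ 2.62639075e-01 -1.72570491e-04  9.64894132e-01]
 [-9.64893977e-01  5.48264404e-04  2.62639131e-01]
 [-5.74340870e-04 -9.99999835e-01 -2.25165718e-05]]
```

Emit:
arm_command --targets '[[[-0.0013,0,0.0403,0,-3.7,0],[-0.0013,0,0.0403,0,-3.7,0],[-0.0013,0,0.0403,0,-3.7,0],[-0.0013,0,0.0403,0,-3.7,0],[-0.0013,0,0.0403,0,-3.7,0],[-0.0013,0,0.0403,0,-3.7,0],[-0.0013,0,0.0403,0,-3.7,0],[-0.0013,0,0.0403,0,-3.7,0],[-0.0013,0,0.0403,0,-3.7,0],[-0.0013,0,0.0403,0,-3.7,0],[-0.0013,0,0.0403,0,-3.7,0],[-0.0013,0,0.0403,0,-3.7,0]]]' --hand 0.6

```text
time: 1.25
ee_pos: [0.54, -0.3147, 0.2224]
eef_rot: [0.683, -0.184, 0.184, -0.683]
ft_force: [1.3, 0.2, -0.7]
width: 0.0522
```

Emit:
arm_command --targets '[[[-0.02,0,0.0403,0,-3.7,0],[-0.02,0,0.0365,0,-3.7,0],[0,0,0.036,0,-3.7,0],[0,0,0.036,0,-3.7,0],[0,0,0,0,0,0],[0,0,0,0,0,0]]]'

```text
time: 1.75
ee_pos: [0.5669, -0.1634, 0.2227]
eef_rot: [-0.701, 0.094, -0.094, 0.701]
ft_force: [-0.0, -1.5, 0.6]
width: 0.0521
```

Run:
```python
from h import *
s,c=grab("wrist","w1"); print(s["time"],s["ee_pos"],Ro.from_quat(s["eef_rot"]).as_matrix(),s["joint_positions"],s["ft_force"])
print(proj(c,[.565,-.156,.099],s))
```

```text
1.75 [ 0.56690751 -0.16336654  0.22266177] [[ 9.64474851e-01  3.23172732e-04  2.64174482e-01]
 [-2.64174615e-01  4.80890094e-04  9.64474749e-01]
 [ 1.84653048e-04 -9.99999832e-01  5.49180434e-04]] [ 0.6254844   0.29856349 -0.51642913  1.5360585   0.14901016  1.34620521
 -0.17247518] [-0.01817504 -1.48480997  0.60706145]
[319.39496251 221.30899987]
```

View pics/w1.png

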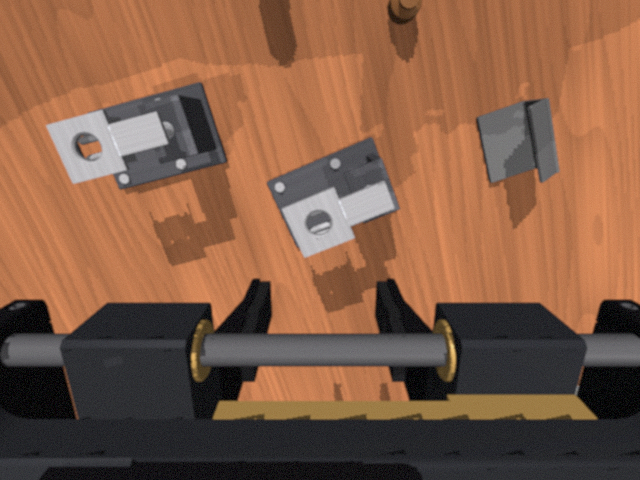

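Wrist view: the rightmost clip's hole is at about (319,222), against a prediction of (319.4,221.3), so my estimate holds. Now to the die.

Emit:
arm_command --targets '[[[0,0,0.04,0,-5.1,0],[0,0,0.04,0,-5.1,0],[0,0,0.04,0,-5.1,0],[-0.005,0,0.0393,0,0,0],[-0.005,0,0.0393,0,0,0],[-0.005,0,0.0393,0,0,0],[-0.005,0,0.0393,0,0,0],[-0.005,0,0.0393,0,0,0],[0,0,0,0,0,0],[0,0,0,0,0,0],[0,0,0,0,0,0]]]'

```text
time: 2.72
ee_pos: [0.5646, 0.1463, 0.2222]
eef_rot: [0.707, -0.003, 0.003, -0.707]
ft_force: [0.2, -0.1, -1.2]
width: 0.0523
```

Run:
```python
from h import *
s,c=grab("wrist","w2"); print(s["time"],s["ee_pos"],Ro.from_quat(s["eef_rot"]).as_matrix(),s["joint_positions"],s["ft_force"])
for z in (.038,.078,.0905): print(proj(c,[.563,.151,z],s))
p=c["pixels"]; cv2.imwrite("pics/w2c.png",cv2.resize(p[160:300,230:410],None,fx=4,fy=4,interpolation=cv2.INTER_CUBIC))
import pickle
p=pickle.load(open("pics/w1.pkl","rb"))[1]["pixels"]; cv2.imwrite("pics/w1c.png",cv2.resize(p[170:270,260:400],None,fx=5,fy=5,interpolation=cv2.INTER_CUBIC))
```

```text
2.7167 [0.56455472 0.14628383 0.22223201] [[ 9.99973194e-01 -2.38988325e-04  7.31813331e-03]
 [-7.31838438e-03 -1.06715777e-03  9.99972651e-01]
 [-2.31172186e-04 -9.99999402e-01 -1.06887817e-03]] [ 0.24197186  0.31835242 -0.705489    1.54640207  0.21019376  1.3547616
 -0.4913414 ] [ 0.16487352 -0.10226269 -1.2151257 ]
[322.10994913 206.92106691]
[322.01760328 217.18114019]
[321.98401234 220.91325727]
```

View pics/w2c.png

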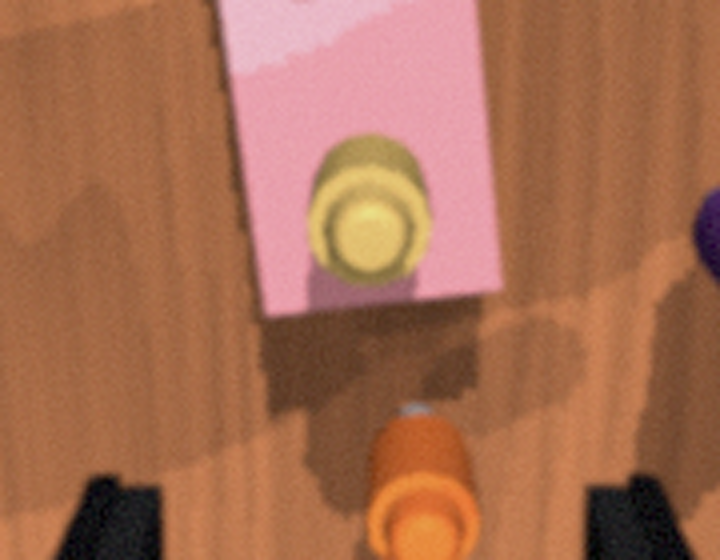

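View pics/w1c.png

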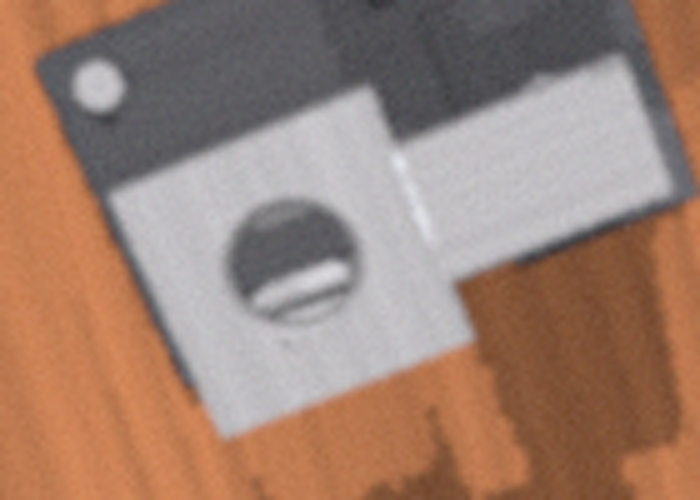

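Run:
```python
from h import *
import pickle
s2,w2=pickle.load(open("pics/w2.pkl","rb")); s1,w1=pickle.load(open("pics/w1.pkl","rb"))
print("die",onz(w2,(322,218),.0905,s2),onz(w2,(322.3,215.9),.078,s2))
print("clip",onz(w1,(318.2,222.3),.1,s1))
_,ct=pickle.load(open("pics/t1.pkl","rb"));_,cs=pickle.load(open("pics/s1.pkl","rb"))
print(tri([(ct,(432.1,258.4),0),(cs,(190.9,254.8),0),(w1,(318.2,222.3),s1)]))
print(tri([(ct,(432.1,258.4),0),(w1,(318.2,222.3),s1)]))
```

```text
die [0.56303749 0.15355696 0.0905    ] [0.56325994 0.15216412 0.078     ]
clip [ 0.56390461 -0.15629356  0.1       ]
(array([ 0.56459782, -0.15569093,  0.09837927]), np.float64(0.0025440301287786584))
(array([ 0.56420924, -0.15530105,  0.10352692]), np.float64(9.41576811152609e-05))
```

Emit:
arm_command --targets '[[[-0.0016,0.02,0.0057,0,0,0],[0,0.03,0,0,0,0],[0,0.03,0,0,0,0],[0,0.025,0,0,0,0],[0,0.015,0,0,0,0],[0,0,0,0,0,0],[0,0,0,0,0,0],[0,0,0,0,0,0]]]'

```text
time: 3.43
ee_pos: [0.5635, 0.1531, 0.1038]
eef_rot: [-0.707, 0.002, -0.003, 0.707]
ft_force: [-0.4, -0.4, 0.4]
width: 0.0521
```

Run:
```python
from h import *
s,c=grab("wrist","w3"); print(s["time"],s["ee_pos"],s["ft_force"])
for z in (.038,.078,.0905): print(proj(c,[.563,.152,z],s))
```

```text
3.4333 [0.56346255 0.15314592 0.10380796] [-0.38982418 -0.41410714  0.4272503 ]
[323.26321881 254.90420439]
[323.4602526  279.50159878]
[323.53771108 289.1713955 ]
```

View pics/w3.png

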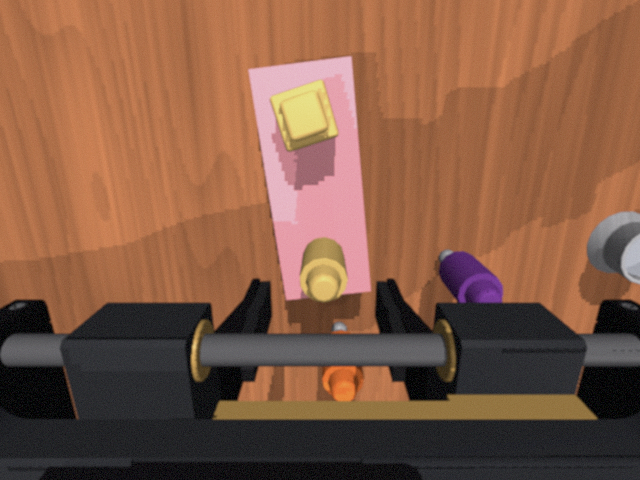

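Stump top is at about (323,286), centred between the fingers. Descending and gripping.

Emit:
arm_command --targets '[[[0,0.02,0,0,0,0],[0,0.02,0,0,0,0],[0,0.0145,0,0,0,0],[0,0.0063,0,0,0,0],[0,0,0,0,0,0],[0,0,0,0,0,0],[0,0,0,0,0,0]]]'

```text
time: 4.07
ee_pos: [0.5632, 0.1544, 0.043]
eef_rot: [-0.707, 0.001, -0.002, 0.707]
ft_force: [0.1, 1.0, 0.6]
width: 0.0526
```

Emit:
arm_command --targets '[[[0,0,0,0,0,0],[0,0,0,0,0,0],[0,0,0,0,0,0],[0,0,0,0,0,0],[0,0,0,0,0,0],[0,0,0,0,0,0],[0,0,0,0,0,0],[0,0,0,0,0,0]]]' --hand 0.0 --grip_force 50

```text
time: 4.73
ee_pos: [0.5626, 0.154, 0.0419]
eef_rot: [0.707, -0.002, 0.002, -0.707]
ft_force: [-1.1, 0.2, 3.7]
width: 0.0271
```

Run:
```python
from h import *
s,c=grab("wrist","w4"); print(s["time"],s["ee_pos"],s["ft_force"],s["width"])
```

```text
4.7333 [0.56258508 0.15401074 0.04194817] [-1.0584403   0.17815792  3.65785153] 0.027059851142174754
```

View pics/w4.png

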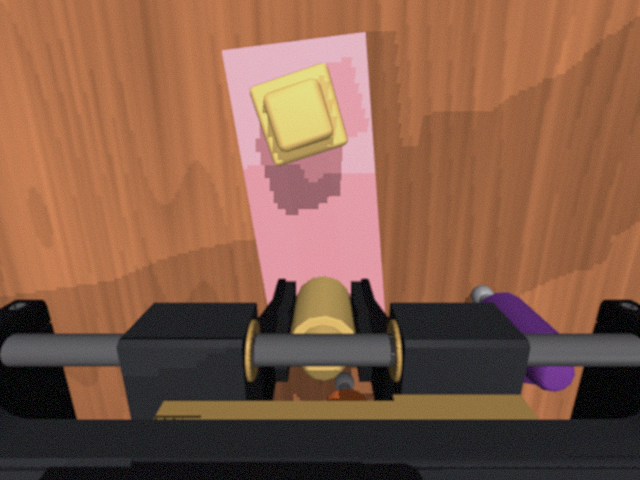

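Emit:
arm_command --targets '[[[0,-0.01,0,0,0,0],[0,-0.02,0,0,0,0],[0,-0.025,0,0,0,0],[0,-0.03,0,0,0,0],[0,-0.03,0,0,0,0],[0,-0.02,0,0,0,0],[0,-0.01,0,0,0,0],[0,0,0,0,0,0],[0,0,0,0,0,0],[0,0,0,0,0,0]]]'

```text
time: 5.62
ee_pos: [0.5616, 0.1536, 0.1851]
eef_rot: [0.707, -0.002, 0.001, -0.707]
ft_force: [-0.0, -0.8, -0.3]
width: 0.0268
```

Run:
```python
from h import *
s,c=grab("wrist","w5"); print(s["time"],s["ee_pos"],s["ft_force"],s["width"],Ro.from_quat(s["eef_rot"]).as_matrix())
s,c=grab("scene","s5")
p=c["pixels"];cv2.imwrite("pics/s5c.png",cv2.resize(p[100:300,250:450],None,fx=3,fy=3))
```

```text
5.6167 [0.56162057 0.15362055 0.18505745] [-0.02336357 -0.82328999 -0.32679754] 0.026764786995781612 [[ 9.99986133e-01 -2.34266296e-03  4.71648075e-03]
 [-4.71819595e-03 -7.27170254e-04  9.99988605e-01]
 [-2.33920658e-03 -9.99996992e-01 -7.38213313e-04]]
```

View pics/s5c.png

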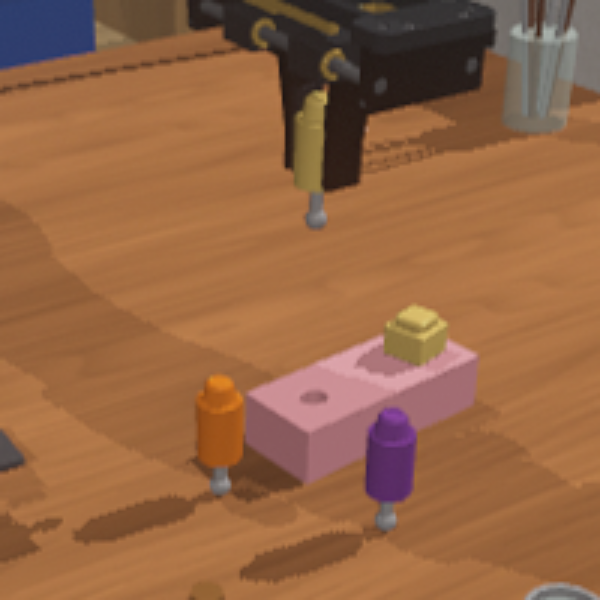

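Run:
```python
from h import *
s,c=grab("scene","s6"); s,t=grab("top","t6")
print(s["ee_pos"],onz(c,(355.1,172.2),.159), proj(c,[s["ee_pos"][0],s["ee_pos"][1],.159]))
cv2.imwrite("pics/t6c.png",cv2.resize(t["pixels"][130:330,120:360],None,fx=3,fy=3))
```

```text
[0.56177016 0.15381823 0.18531674] [0.56337171 0.15361538 0.159     ] [354.66428133 171.86128502]
```

View pics/t6c.png

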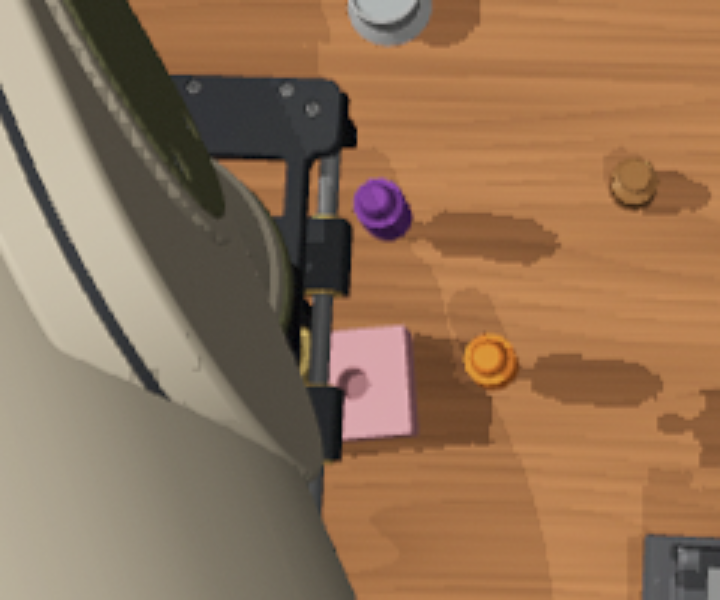

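Emit:
arm_command --targets '[[[0,0,-0.02,0,0,0],[0.004,0,-0.035,0,0,0],[0,0,-0.035,0,0,0],[0,0,-0.035,0,0,0],[0,0,-0.035,0,0,0],[0,0,-0.035,0,0,0],[0,0,-0.035,0,0,0],[0,0,-0.035,0,0,0],[0,0,-0.03,0,0,0],[0,0,-0.0144,0,0,0],[0,0,0,0,0,0],[0,0,0,0,0,0]]]'

```text
time: 6.82
ee_pos: [0.5648, -0.1552, 0.1862]
eef_rot: [-0.707, 0.002, -0.002, 0.707]
ft_force: [0.7, -0.0, -0.8]
width: 0.027
```

Emit:
arm_command --targets '[[[0,0.01,0,0,0,0],[0,0.01,0,0,0,0],[0,0,0,0,0,0],[0,0,0,0,0,0],[0,0,0,0,0,0]]]'

```text
time: 7.23
ee_pos: [0.565, -0.1547, 0.1666]
eef_rot: [-0.707, 0.001, -0.001, 0.707]
ft_force: [-0.2, -0.4, 0.4]
width: 0.0269
```

Run:
```python
from h import *
s,c=grab("wrist","w7"); print(s["time"],s["ee_pos"],s["ft_force"],s["width"],Ro.from_quat(s["eef_rot"]).as_matrix())
s,c=grab("scene","s7")
print(proj(c,[*s["ee_pos"][:2],s["ee_pos"][2]-.026]), proj(c,[.5642,-.1556,.1]))
p=c["pixels"];cv2.imwrite("pics/s7c.png",cv2.resize(p[190:290,140:260],None,fx=6,fy=6,interpolation=cv2.INTER_CUBIC))
```

```text
7.2333 [ 0.56496533 -0.15467275  0.16664459] [-0.17495685 -0.44898278  0.39625817] 0.026910568655906117 [[ 9.99993210e-01 -2.23779438e-04  3.67827646e-03]
 [-3.67825175e-03  1.10719288e-04  9.99993229e-01]
 [-2.24185179e-04 -9.99999969e-01  1.09895419e-04]]
[185.56481242 230.84732794] [189.34846747 253.60739638]
```

View pics/s7c.png

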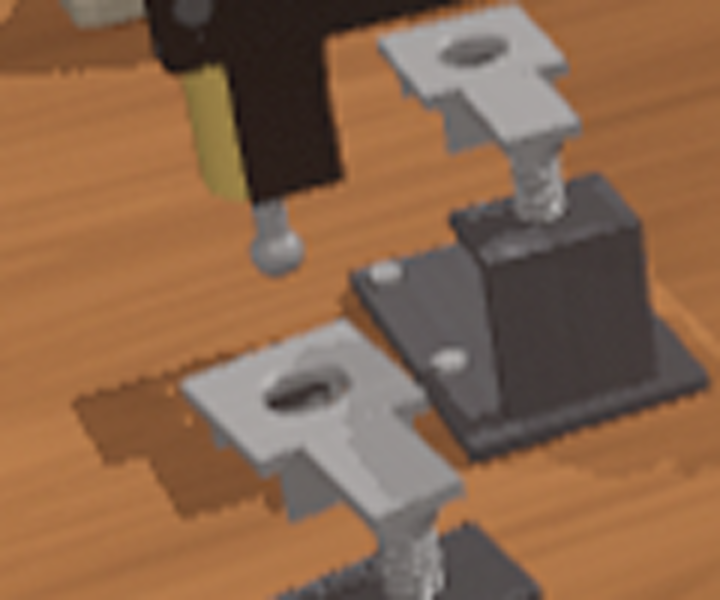

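View pics/w7.png

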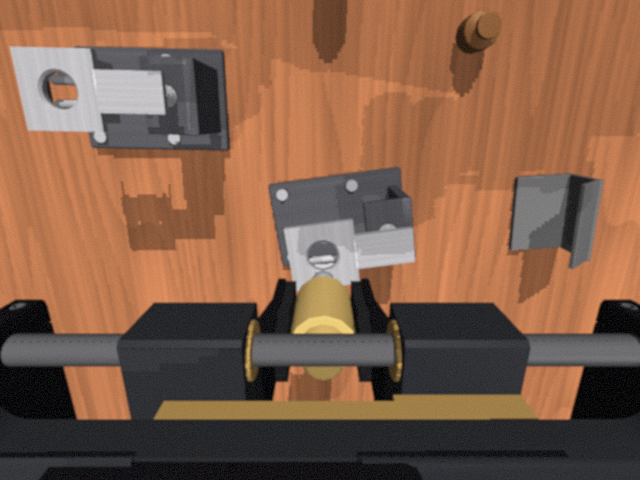

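Run:
```python
from h import *
import pickle
s,c=pickle.load(open("pics/w7.pkl","rb"))
cv2.imwrite("pics/w7c.png",cv2.resize(c["pixels"][215:290,275:375],None,fx=8,fy=8,interpolation=cv2.INTER_CUBIC))
```

```text
(no output)
```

View pics/w7c.png

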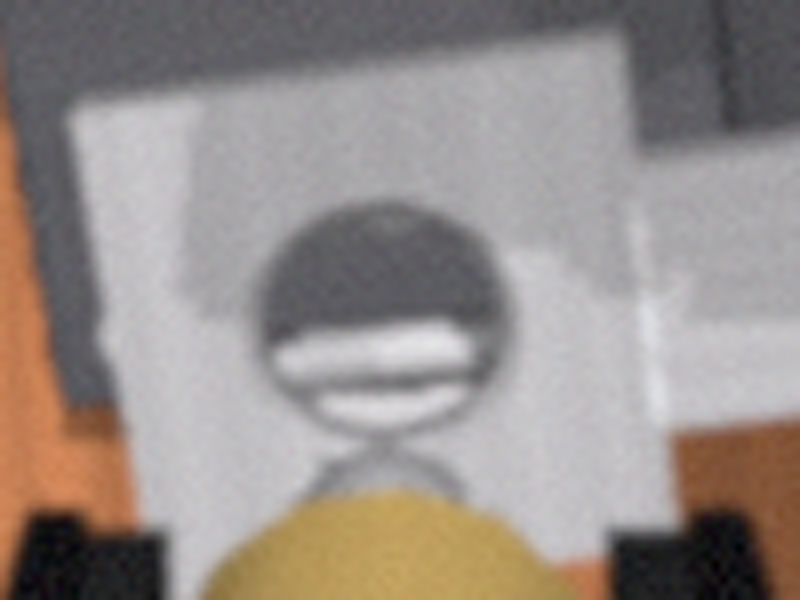

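Run:
```python
from h import *
import pickle
s,w=pickle.load(open("pics/w7.pkl","rb")); s7,sc=pickle.load(open("pics/s7.pkl","rb")); _,ct=pickle.load(open("pics/t1.pkl","rb"))
h=(322.8,254.6)
for z in(.097,.1,.103): print(z,onz(w,h,z,s), onz(sc,(190.8,254.75),z), onz(ct,(432.1,258.4),z))
print(tri([(w,h,s),(sc,(190.8,254.75),0)]),tri([(w,h,s),(sc,(190.8,254.75),0),(ct,(432.1,258.4),0)]))
print(proj(w,[s["ee_pos"][0],s["ee_pos"][1],s["ee_pos"][2]-.026],s))
```

```text
0.097 [ 0.56406706 -0.15703776  0.097     ] [ 0.56386574 -0.15369569  0.097     ] [ 0.56477823 -0.15695745  0.097     ]
0.1 [ 0.56407332 -0.15591133  0.1       ] [ 0.56845404 -0.1547475   0.1       ] [ 0.56451644 -0.15616446  0.1       ]
0.103 [ 0.56407958 -0.15478489  0.103     ] [ 0.57304234 -0.15579931  0.103     ] [ 0.56425465 -0.15537147  0.103     ]
(array([ 0.56463493, -0.15518812,  0.09831859]), np.float64(0.0019628331314773826)) (array([ 0.56469559, -0.1556405 ,  0.09849374]), np.float64(0.002253316673907835))
[324.33128317 277.5259506 ]
```

Scene shows the ball at (185.8,230.8) and the hole at (190.8,254.8). Wrist shows the hole at (322.8,254.6), straight ahead of the pin. Both agree with the estimate to about 1 mm. Lowering the ball into the hole.

Emit:
arm_command --targets '[[[-0.0005,0.012,-0.0009,0,0,0],[0,0.012,0,0,0,0],[0,0.008,0,0,0,0],[0,0.004,0,0,0,0],[0,0.002,0,0,0,0],[0,0,0,0,0,0],[0,0,0,0,0,0],[0,0,0,0,0,0]]]'

```text
time: 8.0
ee_pos: [0.5648, -0.1563, 0.1292]
eef_rot: [0.707, -0.001, 0.002, -0.707]
ft_force: [0.7, -0.7, -0.4]
width: 0.0269
```

Run:
```python
from h import *
s,c=grab("scene","s8"); print(s["time"],s["ee_pos"],s["ft_force"],s["width"])
p=c["pixels"];cv2.imwrite("pics/s8c.png",cv2.resize(p[190:290,140:260],None,fx=6,fy=6,interpolation=cv2.INTER_CUBIC))
```

```text
8.0 [ 0.5647694  -0.15630987  0.12922803] [ 0.74443663 -0.73008376 -0.39905872] 0.026908729609371403
```

View pics/s8c.png

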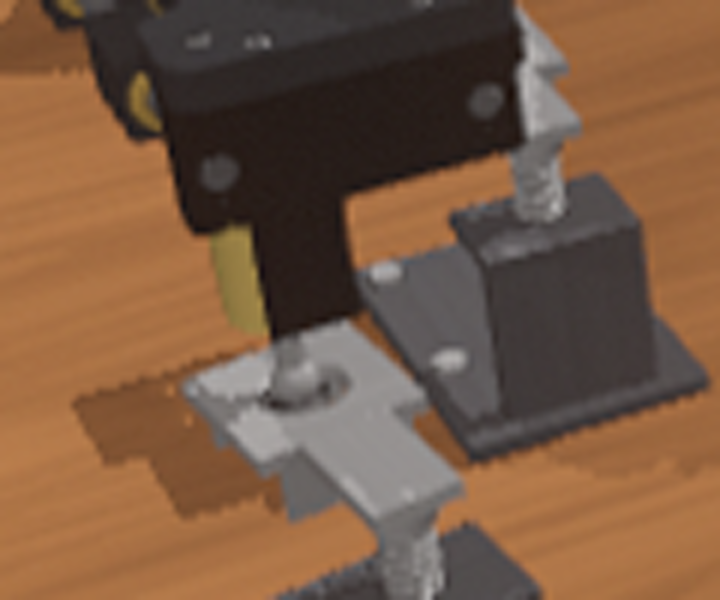

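Ball is just inside the hole rim at crop (297,375), with the hole at (307,391). It sits slightly to the left, so I nudge +x/+y about 1 mm and go on slowly, watching the force.

Emit:
arm_command --targets '[[[0.0008,0,0.0012,0,0,0],[0,0.001,0,0,0,0],[0,0.001,0,0,0,0],[0,0.001,0,0,0,0],[0,0.001,0,0,0,0],[0,0,0,0,0,0],[0,0,0,0,0,0]]]'

```text
time: 8.63
ee_pos: [0.5652, -0.1551, 0.1246]
eef_rot: [-0.707, 0.002, -0.002, 0.707]
ft_force: [-0.4, -0.9, -1.1]
width: 0.0267
```

Emit:
arm_command --targets '[[[0,0.001,0,0,0,0],[0,0.001,0,0,0,0],[0,0,0,0,0,0]]]'

```text
time: 8.88
ee_pos: [0.5651, -0.1551, 0.1225]
eef_rot: [0.707, -0.002, 0.002, -0.707]
ft_force: [-0.2, -0.6, -1.4]
width: 0.0268
```

Emit:
arm_command --targets '[[[0,0.001,0,0,0,0],[0,0.001,0,0,0,0],[0,0,0,0,0,0]]]'

```text
time: 9.13
ee_pos: [0.5651, -0.1551, 0.1205]
eef_rot: [0.707, -0.002, 0.002, -0.707]
ft_force: [0.3, -0.3, -1.3]
width: 0.0268
```

Emit:
arm_command --targets '[[[0,0.001,0,0,0,0],[0,0.001,0,0,0,0],[0,0,0,0,0,0]]]'

```text
time: 9.38
ee_pos: [0.5651, -0.1551, 0.1185]
eef_rot: [0.707, -0.002, 0.002, -0.707]
ft_force: [0.3, 0.0, -0.9]
width: 0.027
```

Emit:
arm_command --targets '[[[0,0.001,0,0,0,0],[0,0,0,0,0,0]]]'

```text
time: 9.55
ee_pos: [0.5652, -0.1551, 0.1176]
eef_rot: [-0.707, 0.002, -0.002, 0.707]
ft_force: [-0.1, 0.1, -1.2]
width: 0.0268
```

Emit:
arm_command --targets '[[[0,0.001,0,0,0,0],[0,0,0,0,0,0]]]'

```text
time: 9.72
ee_pos: [0.5654, -0.1551, 0.1169]
eef_rot: [0.707, -0.002, 0.002, -0.707]
ft_force: [-0.2, 0.1, 0.9]
width: 0.0269
```

Emit:
arm_command --targets '[[[0,0.0008,0,0,0,0],[0,0,0,0,0,0]]]'

```text
time: 9.88
ee_pos: [0.5655, -0.1551, 0.1163]
eef_rot: [0.707, -0.001, 0.002, -0.707]
ft_force: [-0.6, 0.1, 3.6]
width: 0.0274
```

Emit:
arm_command --targets '[[[0,0.0008,0,0,0,0],[0,0,0,0,0,0]]]'

```text
time: 10.05
ee_pos: [0.5656, -0.1552, 0.1157]
eef_rot: [0.707, -0.001, 0.002, -0.707]
ft_force: [-0.6, -0.2, 5.7]
width: 0.0268
```

Emit:
arm_command --targets '[[[0,0.0005,0,0,0,0],[0,0,0,0,0,0]]]'

```text
time: 10.22
ee_pos: [0.5657, -0.1552, 0.1154]
eef_rot: [0.707, -0.001, 0.002, -0.707]
ft_force: [-2.1, -0.1, 7.9]
width: 0.0269
```

Emit:
arm_command --targets '[[[0,0.0005,0,0,0,0],[0,0,0,0,0,0]]]'

```text
time: 10.38
ee_pos: [0.5657, -0.1553, 0.1151]
eef_rot: [0.707, -0.001, 0.002, -0.707]
ft_force: [-1.3, 0.5, 9.3]
width: 0.0268
```

Emit:
arm_command --targets '[[[0,0.0005,0,0,0,0],[0,0,0,0,0,0]]]'

```text
time: 10.55
ee_pos: [0.5659, -0.1553, 0.1148]
eef_rot: [0.707, -0.001, 0.002, -0.707]
ft_force: [-2.1, -0.3, 9.4]
width: 0.0268
```

Emit:
arm_command --targets '[[[0,0.0005,0,0,0,0],[0,0,0,0,0,0]]]'

```text
time: 10.72
ee_pos: [0.566, -0.1554, 0.1144]
eef_rot: [0.707, -0.001, 0.002, -0.707]
ft_force: [-2.2, 0.3, 10.2]
width: 0.0268
```

Emit:
arm_command --targets '[[[0,0.0005,0,0,0,0],[0,0,0,0,0,0]]]'

```text
time: 10.88
ee_pos: [0.5662, -0.1554, 0.1141]
eef_rot: [0.707, -0.001, 0.003, -0.707]
ft_force: [-1.7, -0.3, 10.5]
width: 0.0267
```

Emit:
arm_command --targets '[[[0,0.0005,0,0,0,0],[0,0,0,0,0,0]]]'

```text
time: 11.05
ee_pos: [0.5663, -0.1553, 0.1136]
eef_rot: [0.707, -0.001, 0.003, -0.707]
ft_force: [-0.4, 0.7, 10.7]
width: 0.0268
```

Emit:
arm_command --targets '[[[0,0.0005,0,0,0,0],[0,0,0,0,0,0]]]'

```text
time: 11.22
ee_pos: [0.5664, -0.1553, 0.1132]
eef_rot: [0.707, -0.001, 0.003, -0.707]
ft_force: [-1.1, -0.3, 9.4]
width: 0.0272
```

Emit:
arm_command --targets '[[[0,0.0008,0,0,0,0],[0,0,0,0,0,0]]]'

```text
time: 11.38
ee_pos: [0.5665, -0.1552, 0.1123]
eef_rot: [0.707, -0.001, 0.003, -0.707]
ft_force: [0.1, 0.8, 9.9]
width: 0.0266
```

Emit:
arm_command --targets '[[[0,0.0008,0,0,0,0],[0,0,0,0,0,0]]]'

```text
time: 11.55
ee_pos: [0.5666, -0.1552, 0.1114]
eef_rot: [0.707, -0.001, 0.003, -0.707]
ft_force: [1.0, 0.5, 7.7]
width: 0.027
```

Run:
```python
from h import *
s,c=grab("scene","s9"); print(s["time"],s["ee_pos"],s["ft_force"],s["torque"],s["width"])
p=c["pixels"];cv2.imwrite("pics/s9c.png",cv2.resize(p[190:290,140:260],None,fx=6,fy=6,interpolation=cv2.INTER_CUBIC))
```

```text
11.55 [ 0.56657589 -0.15517105  0.11144358] [1.04273214 0.51921523 7.70241814] [ 0.00090611 -0.28922803  0.01228884] 0.026960966240082034
```

View pics/s9c.png

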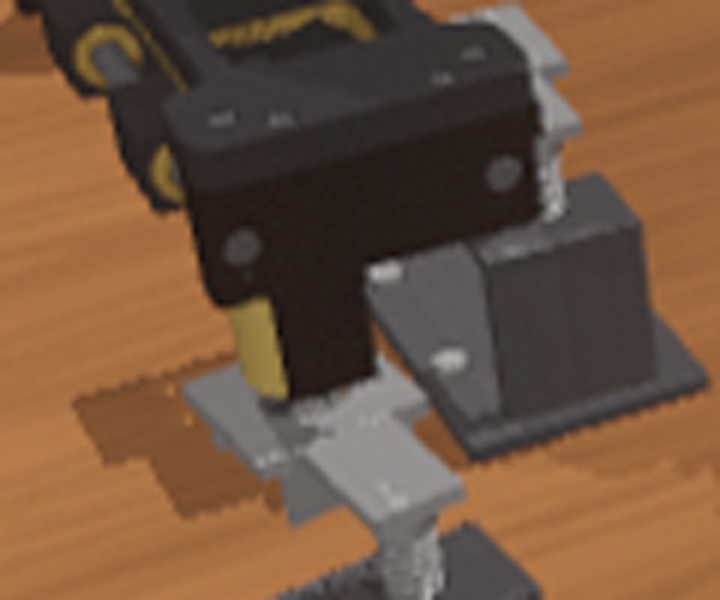

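Emit:
arm_command --targets '[[[0,0.0008,0,0,0,0],[0,0,0,0,0,0]]]'

```text
time: 11.77
ee_pos: [0.5664, -0.1551, 0.1103]
eef_rot: [0.707, -0.001, 0.003, -0.707]
ft_force: [1.7, 0.4, 3.6]
width: 0.0274
```

Emit:
arm_command --targets '[[[0,0.001,0,0,0,0],[0,0,0,0,0,0]]]'

```text
time: 11.93
ee_pos: [0.5658, -0.1549, 0.1084]
eef_rot: [-0.707, 0.001, -0.002, 0.707]
ft_force: [3.7, 0.4, -3.1]
width: 0.0268
```

Emit:
arm_command --targets '[[[0,0.001,0,0,0,0],[0,0,0,0,0,0]]]'

```text
time: 12.1
ee_pos: [0.5644, -0.1551, 0.1062]
eef_rot: [-0.707, 0.002, -0.001, 0.707]
ft_force: [0.2, 0.4, -3.3]
width: 0.0273
```

Emit:
arm_command --targets '[[[0,0.001,0,0,0,0],[0,0,0,0,0,0]]]'

```text
time: 12.27
ee_pos: [0.5647, -0.1551, 0.1057]
eef_rot: [-0.707, 0.002, -0.001, 0.707]
ft_force: [-0.9, 0.2, -0.9]
width: 0.0268
```

Snapped through. Now going on until the plaster seats on the plate.

Emit:
arm_command --targets '[[[0,0.001,0,0,0,0],[0,0,0,0,0,0]]]'

```text
time: 12.43
ee_pos: [0.5652, -0.1552, 0.1051]
eef_rot: [0.707, -0.002, 0.002, -0.707]
ft_force: [-0.7, -0.0, -1.0]
width: 0.0269
```

Emit:
arm_command --targets '[[[0,0.001,0,0,0,0],[0,0,0,0,0,0]]]'

```text
time: 12.6
ee_pos: [0.5652, -0.1551, 0.1042]
eef_rot: [0.707, -0.002, 0.002, -0.707]
ft_force: [0.5, 0.1, -1.3]
width: 0.0271
```

Emit:
arm_command --targets '[[[0,0.0007,0,0,0,0],[0,0,0,0,0,0]]]'

```text
time: 12.77
ee_pos: [0.5653, -0.1551, 0.1037]
eef_rot: [0.707, -0.002, 0.002, -0.707]
ft_force: [-0.5, -0.2, 1.7]
width: 0.0271
```

Emit:
arm_command --targets '[[[0,0.0007,0,0,0,0],[0,0,0,0,0,0]]]'

```text
time: 12.93
ee_pos: [0.5654, -0.1551, 0.1032]
eef_rot: [0.707, -0.002, 0.002, -0.707]
ft_force: [-2.1, 0.4, 3.8]
width: 0.0271
```

Emit:
arm_command --targets '[[[0,0.0007,0,0,0,0],[0,0,0,0,0,0]]]'

```text
time: 13.1
ee_pos: [0.5653, -0.1551, 0.1028]
eef_rot: [0.707, -0.002, 0.002, -0.707]
ft_force: [-4.1, 0.3, 8.4]
width: 0.027
```

Emit:
arm_command --targets '[[[0,0.0005,0,0,0,0],[0,0,0,0,0,0]]]'

```text
time: 13.27
ee_pos: [0.5654, -0.1551, 0.1025]
eef_rot: [0.707, -0.002, 0.002, -0.707]
ft_force: [-4.2, 1.2, 9.5]
width: 0.0269
```

Run:
```python
from h import *
s,c=grab("scene","s10"); print(s["time"],s["ee_pos"],s["ft_force"],s["torque"],Ro.from_quat(s["eef_rot"]).as_matrix()[:,1])
p=c["pixels"];a=cv2.resize(p[210:290,150:230],None,fx=7,fy=7,interpolation=cv2.INTER_CUBIC)
cv2.imwrite("pics/s10c.png",a)
```

```text
13.2667 [ 0.56535952 -0.15513188  0.10252029] [-4.1715447   1.23443846  9.47806016] [ 0.1446168   0.97083171 -0.00537182] [ 3.31991661e-04 -5.21468328e-04 -9.99999809e-01]
```

View pics/s10c.png

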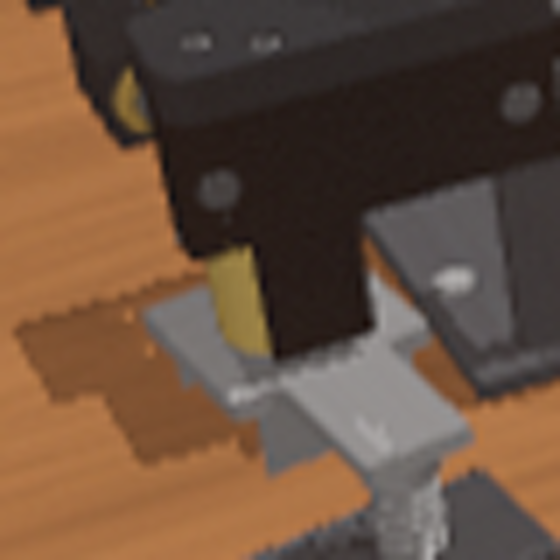

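Die is seated with its underside on the plate: die bottom at crop (245,352), finger clear of the plate, push peaking around 10 N. Now easing up for the tug.

Emit:
arm_command --targets '[[[0,-0.0008,0,0,0,0],[0,-0.0008,0,0,0,0],[0,0,0,0,0,0]]]'

```text
time: 13.57
ee_pos: [0.5654, -0.1551, 0.1035]
eef_rot: [0.707, -0.001, 0.002, -0.707]
ft_force: [-0.8, 0.0, 2.3]
width: 0.0268
```

Emit:
arm_command --targets '[[[0,-0.0008,0,0,0,0],[0,0,0,0,0,0]]]'

```text
time: 13.73
ee_pos: [0.5653, -0.1551, 0.1039]
eef_rot: [-0.707, 0.002, -0.002, 0.707]
ft_force: [-0.2, 0.4, -1.5]
width: 0.0266
```

Emit:
arm_command --targets '[[[0,-0.0006,0,0,0,0],[0,0,0,0,0,0]]]'

```text
time: 13.9
ee_pos: [0.5652, -0.1551, 0.1045]
eef_rot: [-0.707, 0.002, -0.002, 0.707]
ft_force: [0.0, 0.6, -0.4]
width: 0.027
```

Emit:
arm_command --targets '[[[0,-0.0006,0,0,0,0],[0,0,0,0,0,0]]]'

```text
time: 14.07
ee_pos: [0.5652, -0.1551, 0.1052]
eef_rot: [-0.707, 0.002, -0.002, 0.707]
ft_force: [-0.6, -0.5, -0.5]
width: 0.0272
```

Emit:
arm_command --targets '[[[0,-0.0006,0,0,0,0],[0,0,0,0,0,0]]]'

```text
time: 14.23
ee_pos: [0.5652, -0.155, 0.1058]
eef_rot: [0.707, -0.002, 0.002, -0.707]
ft_force: [0.2, 0.5, -1.3]
width: 0.0263
```

Emit:
arm_command --targets '[[[0,-0.0006,0,0,0,0],[0,0,0,0,0,0]]]'

```text
time: 14.4
ee_pos: [0.5651, -0.155, 0.1063]
eef_rot: [-0.707, 0.002, -0.002, 0.707]
ft_force: [0.3, 0.3, -3.8]
width: 0.0269
```

Emit:
arm_command --targets '[[[0,-0.0005,0,0,0,0],[0,0,0,0,0,0]]]'

```text
time: 14.57
ee_pos: [0.565, -0.155, 0.1067]
eef_rot: [-0.707, 0.002, -0.002, 0.707]
ft_force: [0.6, -0.2, -4.6]
width: 0.0271
```

Emit:
arm_command --targets '[[[0,-0.0005,0,0,0,0],[0,0,0,0,0,0]]]'

```text
time: 14.73
ee_pos: [0.565, -0.155, 0.1071]
eef_rot: [-0.707, 0.002, -0.001, 0.707]
ft_force: [0.6, -0.0, -7.1]
width: 0.0272
```

Emit:
arm_command --targets '[[[0,-0.0005,0,0,0,0],[0,0,0,0,0,0]]]'

```text
time: 14.9
ee_pos: [0.5649, -0.155, 0.1075]
eef_rot: [-0.707, 0.002, -0.001, 0.707]
ft_force: [1.2, -0.1, -8.5]
width: 0.0271
```

Emit:
arm_command --targets '[[[0,-0.0003,0,0,0,0],[0,0,0,0,0,0],[0,0,0,0,0,0]]]'

```text
time: 15.15
ee_pos: [0.565, -0.155, 0.1079]
eef_rot: [-0.707, 0.002, -0.001, 0.707]
ft_force: [0.8, 0.0, -10.0]
width: 0.027
```

Emit:
arm_command --targets '[[[0,-0.0001,0,0,0,0],[0,0,0,0,0,0],[0,0,0,0,0,0]]]'

```text
time: 15.4
ee_pos: [0.5649, -0.1551, 0.1081]
eef_rot: [-0.707, 0.002, -0.001, 0.707]
ft_force: [-0.3, 0.9, -11.7]
width: 0.0271
```

Emit:
arm_command --targets '[[[0,0,0,0,0,0],[0,0,0,0,0,0],[0,0,0,0,0,0],[0,0,0,0,0,0],[0,0,0,0,0,0],[0,0,0,0,0,0]]]'

```text
time: 15.9
ee_pos: [0.565, -0.1551, 0.1082]
eef_rot: [0.707, -0.002, 0.002, -0.707]
ft_force: [-1.1, -0.4, -12.1]
width: 0.0272
```

Emit:
arm_command --targets '[[[0,0,0,0,0,0],[0,0,0,0,0,0],[0,0,0,0,0,0],[0,0,0,0,0,0],[0,0,0,0,0,0],[0,0,0,0,0,0]]]'

```text
time: 16.4
ee_pos: [0.5651, -0.1551, 0.1083]
eef_rot: [0.707, -0.002, 0.002, -0.707]
ft_force: [-1.6, 0.4, -12.5]
width: 0.0269
```

Emit:
arm_command --targets '[[[0,0,0,0,0,0],[0,0,0,0,0,0],[0,0,0,0,0,0],[0,0,0,0,0,0],[0,0,0,0,0,0],[0,0,0,0,0,0]]]'

```text
time: 16.9
ee_pos: [0.5651, -0.1551, 0.1083]
eef_rot: [0.707, -0.002, 0.002, -0.707]
ft_force: [-2.7, 0.2, -11.7]
width: 0.0269
```

Run:
```python
from h import *
s,c=grab("scene","s11"); print(s["time"],s["ee_pos"],s["ft_force"],s["torque"],Ro.from_quat(s["eef_rot"]).as_matrix()[:,1])
p=c["pixels"];a=cv2.resize(p[210:290,150:230],None,fx=7,fy=7,interpolation=cv2.INTER_CUBIC)
cv2.imwrite("pics/s11c.png",a)
```

```text
16.9 [ 0.56512604 -0.15512735  0.10831125] [ -2.66633162   0.16763299 -11.74385289] [-2.14741013e-02  6.06539679e-01  4.80586136e-04] [-1.88438480e-04 -7.92678770e-05 -9.99999979e-01]
```

View pics/s11c.png

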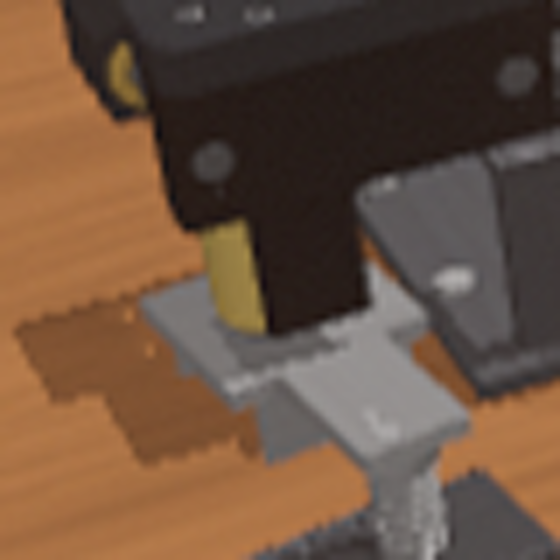

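The clip holds, with the die visibly lifted off the plate and the head raised. The pull crept to about 12 N in the reading, so I trim it towards 10 and hold longer.

Emit:
arm_command --targets '[[[0,0.0002,0,0,0,0],[0,0,0,0,0,0],[0,0,0,0,0,0],[0,0,0,0,0,0]]]'

```text
time: 17.28
ee_pos: [0.5652, -0.1552, 0.1082]
eef_rot: [0.707, -0.002, 0.002, -0.707]
ft_force: [-2.1, -0.1, -11.1]
width: 0.0272
```

Emit:
arm_command --targets '[[[0,0,0,0,0,0],[0,0,0,0,0,0],[0,0,0,0,0,0]]]'

```text
time: 17.53
ee_pos: [0.5652, -0.1551, 0.1082]
eef_rot: [0.707, -0.002, 0.002, -0.707]
ft_force: [-4.2, -0.0, -10.7]
width: 0.0269
```

Emit:
arm_command --targets '[[[-0.0004,0,0,0,0,0],[0,0,0,0,0,0],[0,0,0,0,0,0],[0,0,0,0,0,0],[0,0,0,0,0,0],[0,0,0,0,0,0]]]'

```text
time: 18.03
ee_pos: [0.5651, -0.1551, 0.1083]
eef_rot: [0.707, -0.001, 0.002, -0.707]
ft_force: [-0.5, 1.1, -11.3]
width: 0.027
```

Emit:
arm_command --targets '[[[0,0,0,0,0,0],[0,0,0,0,0,0],[0,0,0,0,0,0],[0,0,0,0,0,0],[0,0,0,0,0,0],[0,0,0,0,0,0]]]'

```text
time: 18.53
ee_pos: [0.565, -0.155, 0.1082]
eef_rot: [0.707, -0.002, 0.002, -0.707]
ft_force: [0.0, -0.3, -12.2]
width: 0.027
```

Emit:
arm_command --targets '[[[0,0,0,0,0,0],[0,0,0,0,0,0],[0,0,0,0,0,0],[0,0,0,0,0,0],[0,0,0,0,0,0],[0,0,0,0,0,0],[0,0,0,0,0,0],[0,0,0,0,0,0],[0,0,0,0,0,0]]]'

```text
time: 19.28
ee_pos: [0.565, -0.1551, 0.1082]
eef_rot: [0.707, -0.002, 0.002, -0.707]
ft_force: [2.1, 0.2, -11.4]
width: 0.0266
```

Emit:
arm_command --targets '[[[0,0.00012,0,0,0,0],[0,0,0,0,0,0],[0,0,0,0,0,0],[0,0,0,0,0,0],[0,0,0,0,0,0],[0,0,0,0,0,0],[0,0,0,0,0,0],[0,0,0,0,0,0]]]'

```text
time: 19.95
ee_pos: [0.5649, -0.1551, 0.1081]
eef_rot: [0.707, -0.002, 0.002, -0.707]
ft_force: [2.0, -0.3, -11.1]
width: 0.0272
```

Emit:
arm_command --targets '[[[0,0,0,0,0,0],[0,0,0,0,0,0],[0,0,0,0,0,0],[0,0,0,0,0,0],[0,0,0,0,0,0],[0,0,0,0,0,0],[0,0,0,0,0,0],[0,0,0,0,0,0],[0,0,0,0,0,0],[0,0,0,0,0,0]]]'

```text
time: 20.78
ee_pos: [0.5649, -0.1551, 0.1081]
eef_rot: [0.707, -0.002, 0.002, -0.707]
ft_force: [2.1, 1.3, -10.8]
width: 0.027
```

Steady at about 11 N in the reading, roughly 10 N net of the die's weight and the offset. Easing down.

Emit:
arm_command --targets '[[[0,0.0006,0,0,0,0],[0,0.0006,0,0,0,0],[0,0.0006,0,0,0,0],[0,0.0006,0,0,0,0],[0,0.0006,0,0,0,0],[0,0.0005,0,0,0,0],[0,0,0,0,0,0],[0,0,0,0,0,0]]]'

```text
time: 21.45
ee_pos: [0.5651, -0.1552, 0.1049]
eef_rot: [0.707, -0.001, 0.002, -0.707]
ft_force: [-0.0, 0.2, -0.1]
width: 0.0268
```

Emit:
arm_command --targets '[[[0,0.0005,0,0,0,0],[0,0,0,0,0,0],[0,0,0,0,0,0]]]'

```text
time: 21.7
ee_pos: [0.5649, -0.1551, 0.1041]
eef_rot: [0.707, -0.002, 0.002, -0.707]
ft_force: [0.2, 0.1, -1.0]
width: 0.0267
```

Emit:
arm_command --targets '[[[0,0.0005,0,0,0,0],[0,0,0,0,0,0],[0,0,0,0,0,0]]]'

```text
time: 21.95
ee_pos: [0.5649, -0.1551, 0.1037]
eef_rot: [0.707, -0.002, 0.002, -0.707]
ft_force: [-0.6, 0.4, 1.0]
width: 0.0269
```

Emit:
arm_command --targets '[[[0,0.0003,0,0,0,0],[0,0,0,0,0,0],[0,0,0,0,0,0]]]'

```text
time: 22.2
ee_pos: [0.5649, -0.1551, 0.1034]
eef_rot: [0.707, -0.002, 0.002, -0.707]
ft_force: [-0.8, 0.4, 3.1]
width: 0.0269
```

Run:
```python
from h import *
s,c=grab("scene","s12"); print(s["time"],s["ee_pos"],s["ft_force"])
p=c["pixels"];a=cv2.resize(p[210:290,150:230],None,fx=7,fy=7,interpolation=cv2.INTER_CUBIC)
cv2.imwrite("pics/s12c.png",a)
```

```text
22.2 [ 0.56490774 -0.1550979   0.10341808] [-0.82044692  0.4030041   3.12958185]
```

View pics/s12c.png

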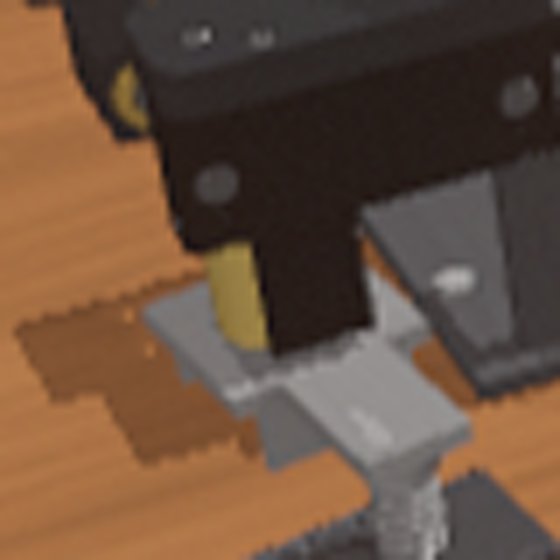

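Die bottom meets the plate at crop (245,348), with a light contact of about 3–4 N. Releasing.

Emit:
arm_command --targets '[[[0,0,0,0,0,0],[0,0,0,0,0,0],[0,0,0,0,0,0]]]' --grip_force 10

```text
time: 22.5
ee_pos: [0.565, -0.1551, 0.1033]
eef_rot: [0.707, -0.002, 0.002, -0.707]
ft_force: [-1.1, -0.9, 3.4]
width: 0.0272
```

Emit:
arm_command --targets '[[[0,0,0,0,0,0],[0,0,0,0,0,0],[0,0,0,0,0,0],[0,0,0,0,0,0],[0,0,0,0,0,0],[0,0,0,0,0,0]]]' --hand 0.6

```text
time: 23.0
ee_pos: [0.5648, -0.1551, 0.1032]
eef_rot: [0.707, -0.002, 0.002, -0.707]
ft_force: [-0.6, -0.8, 0.7]
width: 0.0511
```

Emit:
arm_command --targets '[[[0,-0.005,0,0,0,0],[0,-0.01,0,0,0,0],[0,-0.015,0,0,0,0],[0,-0.015,0,0,0,0],[0,-0.02,0,0,0,0],[0,-0.02,0,0,0,0],[0,-0.02,0,0,0,0],[0,-0.01,0,0,0,0],[0,0,0,0,0,0],[0,0,0,0,0,0]]]'

```text
time: 23.83
ee_pos: [0.5649, -0.1551, 0.2183]
eef_rot: [0.707, -0.001, 0.002, -0.707]
ft_force: [0.3, -0.1, -0.2]
width: 0.0521
```

Run:
```python
from h import *
s,c=grab("scene","s13"); print(s["time"],s["ee_pos"],s["ft_force"],s["width"])
p=c["pixels"];cv2.imwrite("pics/s13c.png",cv2.resize(p[190:290,140:260],None,fx=6,fy=6,interpolation=cv2.INTER_CUBIC))
s,c=grab("wrist","w13")
```

```text
23.8333 [ 0.56491345 -0.15510182  0.21834116] [ 0.27422126 -0.06643982 -0.16130617] 0.05210951584867846
```

View pics/s13c.png

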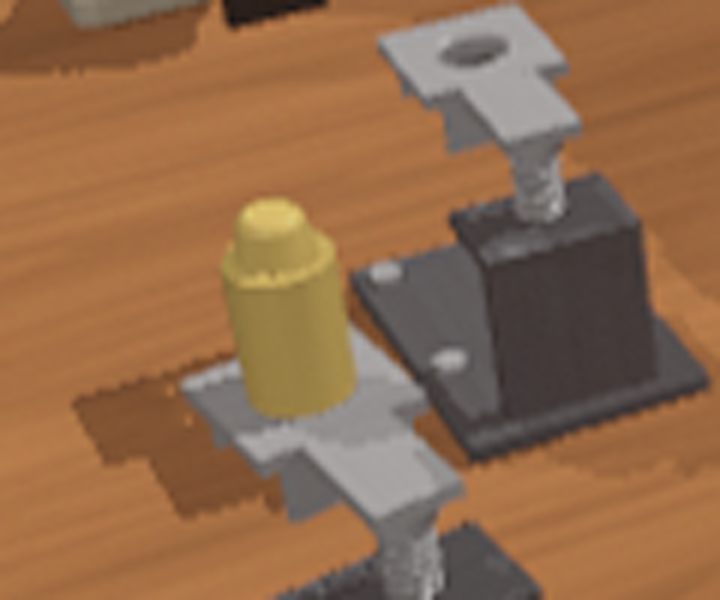

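View pics/w13.png

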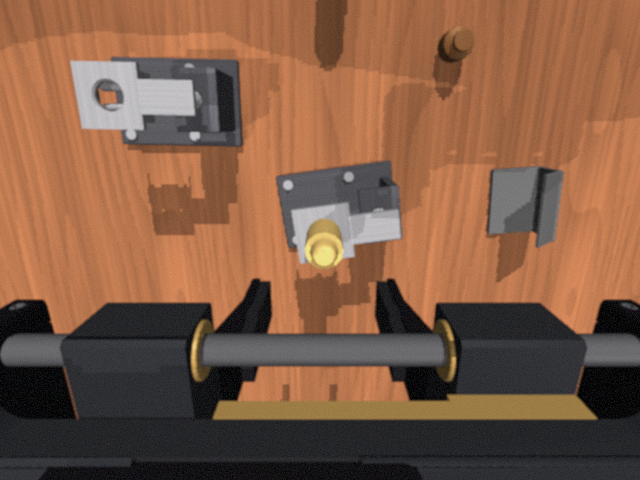

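View pics/s13.png

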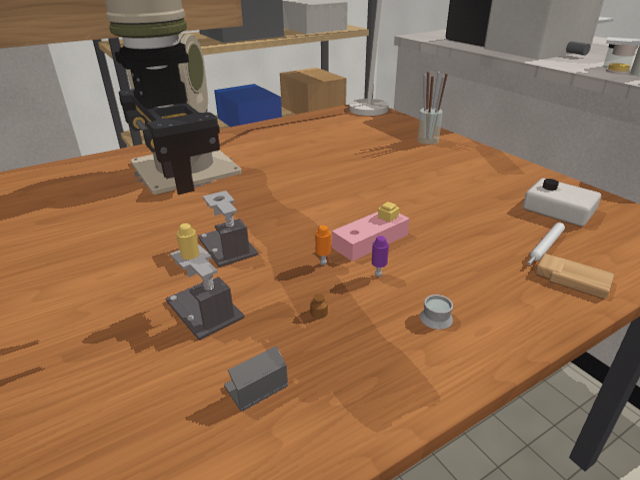

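Run:
```python
from h import *
import pickle
s,sc=pickle.load(open("pics/s13.pkl","rb"))
f=lambda p:((p[0]-140+.42)*6,(p[1]-190+.42)*6)
for z in(.0985,.1385,.151): print(f(proj(sc,[.567,-.1545,z])))
s,w=pickle.load(open("pics/w13.pkl","rb"))
for z in(.1,.14,.1525): print(proj(w,[.565,-.1551,z],s))
cv2.imwrite("pics/w13c.png",cv2.resize(w["pixels"][190:280,275,None] if 0 else w["pixels"][190:280,275:375],None,fx=6,fy=6,interpolation=cv2.INTER_CUBIC))
```

```text
(np.float64(307.3361848837234), np.float64(392.9089331010666))
(np.float64(281.5253479645701), np.float64(258.85586678379354))
(np.float64(273.12883135746245), np.float64(215.24709884293574))
[324.66498349 231.3088532 ]
[324.89593244 247.66143875]
[324.98297665 253.82469617]
```

View pics/w13c.png

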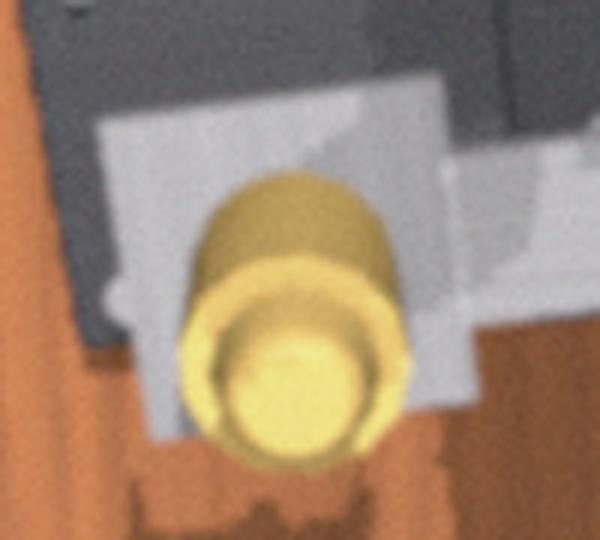

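Upright: the axis in the scene crop has slope 24/130, where a true vertical gives 26/134. The underside is flush on the plate and the other objects are at their original pixels.

Run:
```python
from bench import r
print(r.close_job())
```

```text
the job is handed in; nothing more can be done
None
```

The job is done and handed in at about 24 s of the 64 s allowed. I took the yellow round die from the tray, snapped its pin into the rightmost clip, tug-tested it, eased it back down and let go.

- **Press:** the snap read about 10.7 N at most, and I then seated the plaster on the plate with about 9.5 N (limit 25 N).
- **Tug:** the die lifted freely about 2 mm and then the clip held for over 5 s. The wrist read about 10 to 12.5 N, of which roughly 1 N is the die's weight and sensor offset. It crept above 12 N at first, so I trimmed it down and held again. The limit is 15 N.
- **Sideways force:** it reached about 4 N at times during the press and the tug. I shifted x slightly during the tug to relieve it.
- **Final pictures:** the die is upright and its underside sits flat on the plate. Everything else looks where it was, and the gripper is open and well clear, about 12 cm above the plate.

Forces were read at the end of each short move, so a brief peak between readings would not show. The camera estimates of the clip hole also disagreed by 2–4 mm, within the hole's clearance.

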